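# Set the steamer's bell timer at the street stall

### The job

The dumplings are in the steamer: set the bell timer. Wind its knob clockwise (seen from above) past the long top mark and on until it comes up against the springy stop and you feel the stop give a little, but do not force it; then turn the knob back until its pointer points at the brass set tab, and let go. Do not shift the tab, and leave the tin, bowl and jar where they are.

Things in the scene. Friction and masses are not known exactly. Their poses are not given: they have to be found in the camera images.
- timer: round white bell timer, 104 mm across, on a dark board 130 x 130 x 12 mm fixed to the table. Origin: centre of the board's underside, on the knob's axis; z up. Its face is 56 mm above. Its +x axis runs from the knob's axis through the long top mark (dark raised bar, 38 to 48 mm out). The minute ticks lie counter-clockwise of it (towards +y), up to 2.4 rad.
- dial: the timer's black knob: disc 48 mm across, 8 mm high, with an upright grip bar 42 long, 14 mm thick, sides clear from 8 to 42 mm above this origin. Origin: on the axis, 57 mm above the timer's origin; z up; x along the bar to the pointer. Friction 0.05 N m holds it where it is left. It starts 0.6 to 1.6 rad counter-clockwise of the top mark and turns 2.7 rad counter-clockwise from the end stop.
- pointer (a point): tip of the flat arrow at one end of the knob's bar, 38 mm from the axis, 60 mm above the timer's origin
- set_mark (a point): where the pointer's tip comes when it points exactly at the brass set tab (inner tip of the tab): 38 mm from the axis, 60 mm above the timer's origin. The tab is a 7 mm wide clip on the case's rim, reaching 60 mm out and 61 mm above the timer's origin, clamped 0.6 to 1.7 rad counter-clockwise of the top mark.
- stop_spring (a joint): squeeze of the end stop's spring (rad), 0 short of the stop. The stop is unseen in the case, 0.15 to 0.50 rad past the top mark, different each time: it must be felt. It first resists with 0.10 N m over the knob's friction, then 1.0 N m per rad, and the knob turns on with it. A squeeze of 0.05 to 0.20 rad is right, beyond 0.25 is forced. Let go, it springs back.
- tin: round can, 72 mm across, 60 mm high; bystander near the timer. Origin: centre of its underside
- bowl: steel bowl, 90 mm across, 45 mm high; bystander near the timer. Origin: centre of its underside
- jar: amber glass jar, 64 mm across, 85 mm high; bystander near the timer. Origin: centre of its underside
Mind the look-alikes: they are no part of the job. Leave any purple look-alike of the timer alone.

How it is judged:
On the way, in this order (a step that is already met when the one before it is completed fails the run):
1. the pointer is wound past the top mark (y of pointer in the frame of timer below -0.003 m and x of pointer in the frame of timer above 0 m), for 0.1 s.
2. the knob is leant on the springy stop so that it gives by at least 0.04 rad (value of joint stop_spring above 0.04 rad), for 0.2 s.
3. the pointer is back at the set tab, within 4 mm (horizontal distance between pointer and set_mark below 0.004 m), for 0.2 s.
At the end, for the whole second after the job is handed in: the pointer's tip is within 4 mm (about 6 degrees) of the set tab's tip, the stop's spring is free (under 0.02 rad) and the knob is at rest (horizontal distance between pointer and set_mark below 0.004 m and value of joint stop_spring below 0.02 rad and angular speed of dial below 0.1 rad/s); the robot touches nothing.
It fails at once if the end stop is forced (squeezed more than 0.25 rad) (value of joint stop_spring above 0.25 rad).
It fails at once if the set tab is shifted by more than 2 mm (distance of set_mark from where it was at the start of the episode above 0.002 m).
It fails at once if the tin, bowl or jar is moved by more than 20 mm (distance of any of tin, bowl, jar from where it was at the start of the episode above 0.02 m).
It also fails if it takes over 64 s, if anything falls off the work surface, if the arm or the gripper's body presses on something with over 40 N, if the wrist force passes 120 N, or if a joint passes its speed limit or range.

### The arm

A 6-joint arm with a two-finger parallel gripper is mounted at the origin on the work surface. World frame = base frame: x ahead of the robot, y to its left, z up, the work surface at z = 0. Lengths are in m, angles in rad, forces in N, time in s.
With the tool pointing down it reaches from about 0.35 to 0.85 m from the base axis. Payload 8.1 kg.
Tool frame: the origin (TCP) lies at the centre of the arm's flange, where the gripper is bolted on; the fingertips stand 186 mm ahead of it and the grasp point (between the pads) lies 167 mm ahead of it; z points along the fingers, y is the line along which they close (so a half turn about z gives the same grasp; the last joint's range is limited). The gripper opens to 93 mm and grips with 3 to 60 N. Pads are 15 mm wide; open, the fingers measure 128 mm over their backs; the gripper's body (75 mm by 188 mm) begins 65 mm behind the grasp point.
Start: joints at [-1.338, 0.13, 1.488, -0, 1.523, -0.085], TCP at [0.188, -0.57, 0.405] pointing down, gripper open.
Joint ranges: [-2.96, 2.96], [-0.89, 2.26], [0.02, 2.5], [-1.34, 4.48], [0, 2.73], [-2.66, 2.66]. Speed limits (rad/s): [2.39, 2.39, 2.79, 3.14, 3.14, 3.14].

### API

Orientations are given as a rotation vector (axis times angle).
In Python, from plant import robot gives the robot as it stands.
- The arm moves only by the tool apply_moves, never from a script. Its argument "series" is a list of rows, each a list of 2 entries, a list of its own where there are three numbers: the shift along the tool's x, y, z in mm, then the turn, a rotation vector about the tool's x, y, z in rad. A call has 1 to 12 rows; each row shifts and turns the commanded pose from where the row before left it, along the tool's axes as they then stand; what a row does not reach is not made up. A row lasts 1/12 s, in which the tool goes at most 41.7 mm and 7.16 degrees, less where a joint would pass 70% of its speed; a pose out of reach is approached as far as the arm can. A call is refused whole if a number of a shift passes 41.7 or a number of a turn 0.125, either way. A call with a gripper value outside its range is refused whole. "claw" is the opening, from 0 (shut) to 1 (fully open), set as the call begins (left out, the last holds). The fingers move at their own pace and stop on an object; "newtons" is the grip in N (left out, the last holds). Time passes only in rows, so rows that do not move let the fingers close. It gives the time, the measured TCP pose, the force, the opening and the grip force at its end, in the units of the state.
- robot.read_state(): the state, without advancing time (a new reading comes with each control period).
- robot.read_camera(name): name is "scene" or "top" or "wrist"; returns (picture, depth): 400x640x3 uint8, blue, green, red; 400x640 float32, m along the optical axis (not along the pixel's ray), 0 where there is no reading.
- robot.calibration(name): a dict with "fx", "fy", "cx", "cy" (pixels), "extrinsics" (4x4, takes a point from world to camera coordinates). Camera axes: x right, y down, z forward; pixel columns grow to the right and rows downward; lengths in m; the calibration is good to about 2 mm. A picture is of the moment at which its call begins: read the wrist's pose just before it. calibration takes no time and is no camera call; for the wrist camera it gives the pose at the moment of the call.
- robot.close_job(): hands the job in; it is judged then, once.
The state is a dict: "t": time; "q": joint angles; "dq": joint speeds; "joint_torque": joint torques, N m; "tool_pos": TCP position; "orientation": TCP orientation; "force": force on the tool from outside, world axes, zero at the start; "wrist_torque": the same for the moment, N m; "opening": finger opening in m; "gripper_force": force on a finger pad.
Only numpy, scipy, OpenCV 4.12 (cv2) and the standard library are available. Lean on these libraries where they do the work, as an engineer would, in place of code of your own. Each camera call takes 0.05 s, during which the arm holds its last target. There are 200 camera calls.

## Working session

There is one attempt and no reset: what is moved stays moved. The work goes in short steps, Python scripts to look and compute and a tool call to move; the robot and the scene stay as the last step left them, time stands still between calls to the robot, and variables do not carry over. Pictures are saved under pics/ and viewed, at most 10 in all, crops included, and the job is handed in when it is done.

Besides the shell and the picture viewer there is one more tool, called after "Emit:" as name(argument=value, ...), one argument or row to a line, values as JSON. apply_moves: Moves the arm, as the interface text tells. Its arguments: {"type":"object","properties":{"series":{"type":"array"},"claw":{"type":"number"},"newtons":{"type":"number"}},"required":["series"]}

```bash
mkdir -p pics
cat > h.py <<'E'
import numpy as np, cv2
from plant import robot
from scipy.spatial.transform import Rotation as R
def ray_at_z(name,u,v,z,c=None):
    c=c or robot.calibration(name);E=np.array(c["extrinsics"]);Rm=E[:3,:3];o=-Rm.T@E[:3,3]
    d=Rm.T@np.array([(u-c["cx"])/c["fx"],(v-c["cy"])/c["fy"],1]);return o+d*(z-o[2])/d[2]
E
python3 - <<'E'
from h import *
for n in("top","scene"):
    p,d=robot.read_camera(n);cv2.imwrite(f"pics/{n}0.png",p);np.save(f"{n}d.npy",d)
    c=robot.calibration(n);print(n,c["fx"],np.round(c["extrinsics"],3).tolist())
s=robot.read_state();print(s["t"],s["tool_pos"],s["orientation"],s["force"],s["opening"])
E
```

```text
top 473.14329900735663 [[0.017, -1.0, -0.01, 0.043], [-0.989, -0.015, -0.15, 0.626], [0.15, 0.013, -0.989, 1.05], [0.0, 0.0, 0.0, 1.0]]
scene 439.8825845640236 [[0.536, 0.844, 0.004, -0.363], [0.662, -0.417, -0.623, -0.343], [-0.525, 0.337, -0.782, 1.292], [0.0, 0.0, 0.0, 1.0]]
0.1 [ 0.18747102 -0.56975058  0.40381407] [-3.10042438e+00 -4.96883263e-01  1.97887925e-04] [ 1.05482371 -0.69474433  0.83156195] 0.09254831904147416
```

View pics/top0.png

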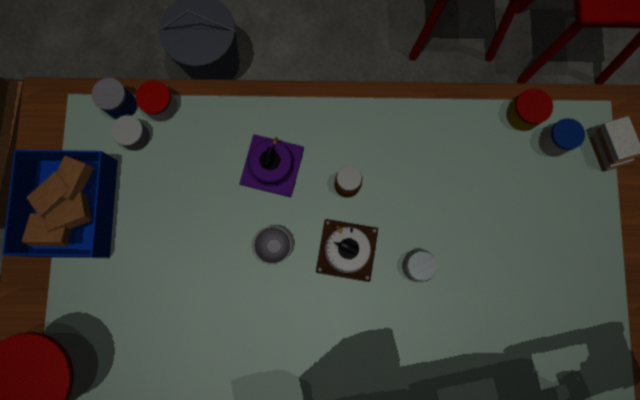

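The top picture shows the white timer at (348,249), with the bowl at (272,244), the jar at (348,181), the tin at (420,265) and the purple look-alike at (271,165). I'll enlarge the timer.

Run:
```python
from h import *
p=cv2.imread("pics/top0.png");c=p[212:287,308:388]
c=cv2.convertScaleAbs(cv2.resize(c,None,fx=7.5,fy=7.5,interpolation=cv2.INTER_CUBIC),alpha=1.5,beta=15);cv2.imwrite("pics/c1.png",c)
for n,u,v,z in[("timer",348,249,.056),("bowl",272,244,.045),("jar",348,177,.085),("tin",420,262,.06)]:print(n,ray_at_z("top",u,v,z))
```

```text
timer [ 0.52692645 -0.02398432  0.056     ]
bowl [0.53617739 0.15004597 0.045     ]
jar [ 0.68743268 -0.02119277  0.085     ]
tin [ 0.50020963 -0.18563416  0.06      ]
```

View pics/c1.png

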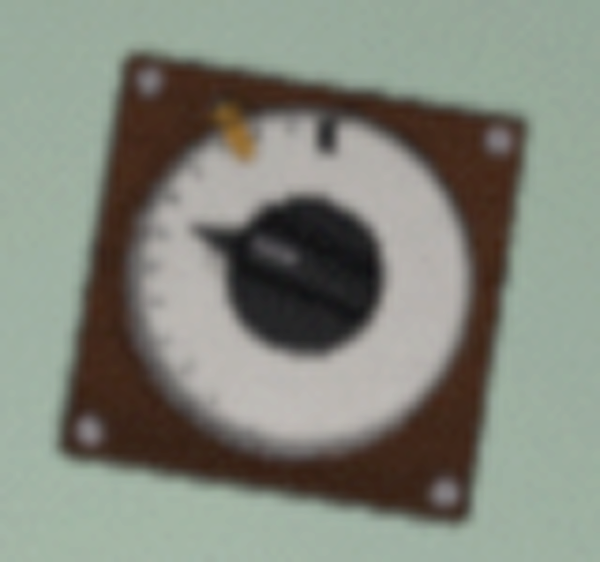

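The crop shows the knob's pointer tip at (190,228), the tab's inner tip at (249,158), the top mark at (328,137) and the knob centre near (306,274). I'll work out the angles and the first approach.

```bash
cat >> h.py <<'E'
def plan(xyz,phi):
    "moves in the present tool frame to TCP xyz, tool down with tool x at world angle phi"
    s=robot.read_state();R0=R.from_rotvec(s["orientation"])
    x=np.array([np.cos(phi),np.sin(phi),0]);z=np.array([0,0,-1.]);y=np.cross(z,x)
    R1=R.from_matrix(np.stack([x,y,z],1));t=R0.inv().apply(np.array(xyz)-s["tool_pos"])*1e3
    a=R0.as_matrix()[:,0]
    print("t",round(s["t"],2),"tool x angle",np.arctan2(a[1],a[0]),"shift mm(tool axes now)",t.round(1),"turn",(R0.inv()*R1).as_rotvec().round(4),"q6",s["q"][5])
E
python3 - <<'E'
from h import *
f=lambda u,v,z:ray_at_z("top",308-.43+u/7.5,212-.43+v/7.5,z)
c=f(306,274,.065);c2=f(301,279,.05);print(c,c2)
for n,u,v,z in[("ptr",190,228,.06),("tab",249,158,.061),("top",328,137,.058)]:
    d=f(u,v,z)-c;print(n,np.hypot(*d[:2]),np.arctan2(d[1],d[0]))
k=[f(u,v,.012) for u,v in[(131,55),(524,120),(465,519),(64,450)]];print(np.mean(k,0),[np.linalg.norm(k[i]-k[i-1]) for i in range(4)],np.arctan2(*(k[0]-k[3])[1::-1]))
plan([c[0]-.0,c[1],.4],0)
E
```

```text
[ 0.52839903 -0.02426966  0.065     ] [ 0.5278086 -0.0236601  0.05     ]
ptr 0.03737560038248304 1.1981134342134259
tab 0.03902358780193748 0.4572327257973126
top 0.04264029703332053 -0.16081155941206626
[ 0.52847947 -0.02428458  0.012     ] [np.float64(0.12627812721176232), np.float64(0.12615702503838444), np.float64(0.12659888200424765), np.float64(0.12674284002979294)] -0.15284197269883026
t 0.1 tool x angle 0.31782323904726595 shift mm(tool axes now) [ 494.3 -411.6    4.5] turn [-1.600e-03  1.000e-04  3.178e-01] q6 -0.0854040626950333
```

The measurements agree: the axis is at (0.5284, -0.0243), the pointer at world angle 1.20, the tab at 0.46 and the top mark at -0.155. Next I move above the timer.

Emit:
apply_moves(
  series=[
    [[35,-29,0],[0,0,0]],
    [[35,-29,0],[0,0,0]],
    [[35,-29,0],[0,0,0]],
    [[35,-29,0],[0,0,0]],
    [[35,-29,0],[0,0,0]],
    [[35,-29,0],[0,0,0]],
    [[35,-29,0],[0,0,0]],
    [[35,-29,0],[0,0,0]],
    [[35,-29,0],[0,0,0]],
    [[35,-29,0],[0,0,0]],
    [[35,-29,0],[0,0,0]],
    [[35,-29,0],[0,0,0]],
  ],
  claw=1,
)

```text
t: 1.1
tool_pos: [0.454, -0.1445, 0.4046]
orientation: [3.102, 0.497, -0.0]
force: [0.1, -1.0, 0.4]
opening: 0.0931
gripper_force: 0.0
```

Emit:
apply_moves(
  series=[
    [[35,-29,0],[0,0,0]],
    [[30,-25,0],[0,0,0]],
    [[0,0,0],[0,0,-0.11]],
    [[0,0,0],[0,0,-0.11]],
    [[0,0,0],[0,0,-0.11]],
    [[0,0,0],[0,0,-0.11]],
    [[0,0,0],[0,0,-0.11]],
    [[0,0,0],[0,0,-0.11]],
    [[0,0,0],[0,0,-0.11]],
    [[0,0,0],[0,0,-0.11]],
    [[0,0,0],[0,0,0]],
    [[0,0,0],[0,0,0]],
  ],
)

```text
t: 2.1
tool_pos: [0.4963, -0.0782, 0.4044]
orientation: [-2.597, -1.766, 0.001]
force: [0.6, -0.1, 0.3]
opening: 0.0929
gripper_force: 0.0
```

Run:
```python
from h import *
p,d=robot.read_camera("wrist");cv2.imwrite("pics/w1.png",cv2.convertScaleAbs(p,alpha=1.4,beta=10))
E=np.array(robot.calibration("wrist")["extrinsics"]);np.save("E.npy",E)
plan([.5284,-.0243,.255],1.20)
q=E@[.5284,-.0243,.065,1];c=robot.calibration("wrist");print(q[:2]/q[2]*c["fx"]+[c["cx"],c["cy"]],q[2])
```

```text
t 2.15 tool x angle 1.1938116885562562 shift mm(tool axes now) [ 61.9  10.1 149.5] turn [-0.0005  0.0001 -0.0062] q6 0.11864712641500702
[329.51734341 122.09625899] 0.31181399387252173
```

View pics/w1.png

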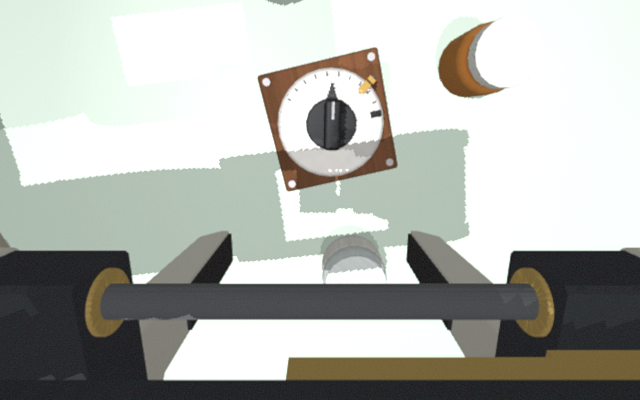

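The wrist picture shows the knob centre at about (331,124), the pointer tip at (332,83), the tab tip at (361,93) and the top mark at (376,114). I'll zoom in for a finer check before gripping.

Run:
```python
from h import *
p=cv2.imread("pics/w1.png")[60:160,270:400];cv2.imwrite("pics/w1c.png",cv2.resize(p,None,fx=6,fy=6,interpolation=cv2.INTER_CUBIC))
```

```text
(no output)
```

View pics/w1c.png

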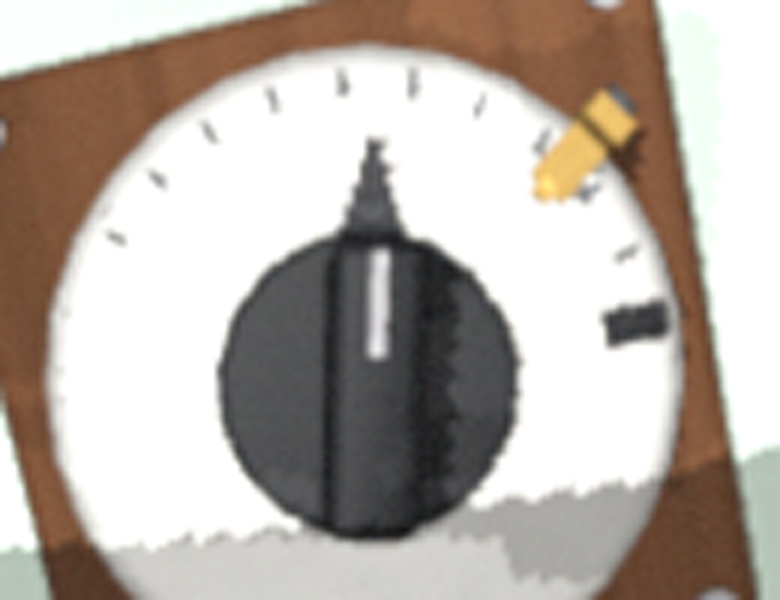

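In the crop the disc centre is at (369,386), the pointer tip at (374,142), the tab's inner tip at about (543,195) and the top mark's centre at (637,323).

Run:
```python
from h import *
c=dict(robot.calibration("wrist"));c["extrinsics"]=np.load("E.npy")
f=lambda u,v,z:ray_at_z("wrist",270-.42+u/6,60-.42+v/6,z,c)
o=f(369,386,.065);print(o,np.linalg.norm(f(220,386,.065)-f(518,386,.065)))
for n,u,v,z in[("ptr",374,142,.06),("tab",543,195,.061),("tabouter",612,110,.061),("top",637,323,.058)]:
    d=f(u,v,z)-o;print(n,np.hypot(*d[:2]),np.arctan2(d[1],d[0]))
```

```text
[ 0.52916274 -0.02638219  0.065     ] 0.04646830458171274
ptr 0.036485263300232114 1.177462381603539
tab 0.0391815270832121 0.4434446113907367
tabouter 0.05517842870606069 0.46186647963467964
top 0.04358820485493786 -0.1559542927479144
```

Both cameras agree to within 2 mm and 0.02 rad, and the tab is 0.735 rad clockwise of the pointer. I'll move over the axis, go down and grip.

Emit:
apply_moves(
  series=[
    [[31,5,0],[0,0,0]],
    [[30,6,0],[0,0,0]],
    [[0,0,30],[0,0,0]],
    [[0,0,30],[0,0,0]],
    [[0,0,25],[0,0,0]],
    [[0,0,25],[0,0,0]],
    [[0,0,20],[0,0,0]],
    [[0,0,16],[0,0,0]],
    [[0,0,0],[0,0,0]],
    [[0,0,0],[0,0,0]],
  ],
)

```text
t: 2.98
tool_pos: [0.5284, -0.0254, 0.2579]
orientation: [-2.595, -1.767, 0.003]
force: [0.6, 1.2, 0.5]
opening: 0.0931
gripper_force: 0.0
```

Emit:
apply_moves(
  series=[
    [[0,0,0],[0,0,0]],
    [[0,0,0],[0,0,0]],
    [[0,0,0],[0,0,0]],
    [[0,0,0],[0,0,0]],
    [[0,0,0],[0,0,0]],
    [[0,0,0],[0,0,0]],
    [[0,0,0],[0,0,0]],
    [[0,0,0],[0,0,0]],
    [[0,0,0],[0,0,0]],
    [[0,0,0],[0,0,0]],
    [[0,0,0],[0,0,0]],
    [[0,0,0],[0,0,0]],
  ],
  claw=0,
  newtons=25,
)

```text
t: 3.98
tool_pos: [0.5289, -0.0254, 0.2587]
orientation: [-2.595, -1.771, 0.0]
force: [0.1, 0.1, -0.3]
opening: 0.0174
gripper_force: 0.0
```

```bash
cat >> h.py <<'E'
def st():
    s=robot.read_state();a=R.from_rotvec(s["orientation"]).as_matrix()[:,0]
    print("t",round(s["t"],2),"ang",round(np.arctan2(a[1],a[0]),4),"pos",s["tool_pos"].round(4),"F",np.round(s["force"],1),"M",np.round(s["wrist_torque"],3),"open",round(s["opening"],4),"q6",round(s["q"][5],3),"tq6",s["joint_torque"][5])
E
python3 -c "
from h import *
st()"
```

```text
t 3.98 ang 1.1978 pos [ 0.5289 -0.0254  0.2587] F [ 0.1  0.1 -0.3] M [-0.042 -0.088 -0.052] open 0.0174 q6 0.228 tq6 0.0003102392020082334
```

Emit:
apply_moves(
  series=[
    [[0,0,0],[0,0,0]],
    [[0,0,0],[0,0,0]],
    [[0,0,0],[0,0,0]],
    [[0,0,0],[0,0,0]],
    [[0,0,0],[0,0,0]],
  ],
)

```text
t: 4.4
tool_pos: [0.5289, -0.0254, 0.2587]
orientation: [-2.595, -1.771, 0.0]
force: [-0.2, 0.4, -0.0]
opening: 0.0139
gripper_force: 24.9
```

```bash
python3 -c "
from h import *
st()
for i in range(4): robot.read_camera('wrist'); st()"
```

```text
t 4.4 ang 1.1979 pos [ 0.5289 -0.0254  0.2587] F [-0.2  0.4 -0. ] M [ 0.022  0.089 -0.07 ] open 0.0139 q6 0.228 tq6 -0.03648739890195429
t 4.45 ang 1.1978 pos [ 0.5288 -0.0254  0.2587] F [-0.6  0.2  0.4] M [ 0.02   0.11  -0.016] open 0.0139 q6 0.228 tq6 -0.036605108762159944
t 4.5 ang 1.1978 pos [ 0.5289 -0.0254  0.2587] F [-1.2  0.6  0.5] M [-0.011  0.134 -0.05 ] open 0.0136 q6 0.228 tq6 -0.036635741125792265
t 4.55 ang 1.1978 pos [ 0.5288 -0.0254  0.2587] F [-0.3  0.6  0.1] M [-0.018  0.038 -0.067] open 0.014 q6 0.228 tq6 -0.03681756556034088
t 4.6 ang 1.1978 pos [ 0.5288 -0.0254  0.2587] F [-1.8  0.9 -0.2] M [ 0.     0.138 -0.084] open 0.0138 q6 0.228 tq6 -0.03675157553516328
```

The bar is gripped and centred, and the joint 6 torque reading is clean. I'll wind clockwise to just short of the earliest stop position.

Emit:
apply_moves(
  series=[
    [[0,0,0],[0,0,0.05]],
    [[0,0,0],[0,0,0.1]],
    [[0,0,0],[0,0,0.1]],
    [[0,0,0],[0,0,0.1]],
    [[0,0,0],[0,0,0.1]],
    [[0,0,0],[0,0,0.1]],
    [[0,0,0],[0,0,0.1]],
    [[0,0,0],[0,0,0.1]],
    [[0,0,0],[0,0,0.1]],
    [[0,0,0],[0,0,0.1]],
    [[0,0,0],[0,0,0.1]],
    [[0,0,0],[0,0,0.1]],
  ],
)

```text
t: 5.6
tool_pos: [0.5292, -0.0259, 0.2588]
orientation: [3.14, 0.067, 0.002]
force: [2.5, -3.2, -2.0]
opening: 0.0141
gripper_force: 24.9
```

Emit:
apply_moves(
  series=[
    [[0,0,0],[0,0,0.08]],
    [[0,0,0],[0,0,0.08]],
    [[0,0,0],[0,0,0.05]],
    [[0,0,0],[0,0,0.05]],
    [[0,0,0],[0,0,0]],
    [[0,0,0],[0,0,0]],
    [[0,0,0],[0,0,0]],
  ],
)

```text
t: 6.18
tool_pos: [0.5291, -0.026, 0.2587]
orientation: [3.123, -0.33, 0.002]
force: [1.6, -5.5, -2.6]
opening: 0.014
gripper_force: 24.9
```

```bash
python3 -c "
from h import *
st()"
```

```text
t 6.18 ang -0.2104 pos [ 0.5291 -0.026   0.2587] F [ 1.6 -5.5 -2.6] M [-1.083 -0.413 -0.047] open 0.014 q6 1.636 tq6 -0.008145248866640031
```

Emit:
apply_moves(
  series=[
    [[0,0,0],[0,0,0.02]],
    [[0,0,0],[0,0,0]],
    [[0,0,0],[0,0,0]],
  ],
)

```text
t: 6.43
tool_pos: [0.5291, -0.026, 0.2587]
orientation: [3.119, -0.361, 0.001]
force: [2.6, -6.1, -3.4]
opening: 0.0134
gripper_force: 24.9
```

```bash
python3 -c "
from h import *
st()"
```

```text
t 6.43 ang -0.2303 pos [ 0.5291 -0.026   0.2587] F [ 2.6 -6.1 -3.4] M [-1.146 -0.358 -0.04 ] open 0.0134 q6 1.656 tq6 0.08735680254176259
```

Emit:
apply_moves(
  series=[
    [[0,0,0],[0,0,0.03]],
    [[0,0,0],[0,0,0]],
    [[0,0,0],[0,0,0]],
  ],
)

```text
t: 6.68
tool_pos: [0.5291, -0.0261, 0.2587]
orientation: [3.114, -0.408, 0.001]
force: [2.2, -5.7, -1.9]
opening: 0.0138
gripper_force: 24.9
```

```bash
cat >> h.py <<'E'
def feel():
    m=[]
    for i in range(4): robot.read_camera('wrist'); m.append(robot.read_state()["wrist_torque"][2])
    print("Mz mean",np.mean(m));st()
E
python3 -c "
from h import *
feel()"
```

```text
Mz mean -0.05044965001258801
t 6.88 ang -0.2603 pos [ 0.5291 -0.0261  0.2588] F [ 1.6 -5.6 -3.6] M [-1.11  -0.435 -0.057] open 0.0138 q6 1.686 tq6 -0.02709517430048436
```

Emit:
apply_moves(
  series=[
    [[0,0,0],[0,0,0.03]],
    [[0,0,0],[0,0,0]],
    [[0,0,0],[0,0,0]],
  ],
)

```text
t: 7.13
tool_pos: [0.5291, -0.0261, 0.2587]
orientation: [3.107, -0.454, 0.002]
force: [2.4, -6.0, -2.8]
opening: 0.0137
gripper_force: 24.9
```

```bash
python3 -c "
from h import *
feel()"
```

```text
Mz mean -0.024714299823979227
t 7.33 ang -0.2904 pos [ 0.5291 -0.0261  0.2587] F [ 1.8 -5.8 -2.4] M [-1.128 -0.405 -0.019] open 0.0136 q6 1.716 tq6 -0.027159033925272524
```

Emit:
apply_moves(
  series=[
    [[0,0,0],[0,0,0.03]],
    [[0,0,0],[0,0,0]],
    [[0,0,0],[0,0,0]],
  ],
)

```text
t: 7.58
tool_pos: [0.5291, -0.0261, 0.2587]
orientation: [3.1, -0.501, 0.001]
force: [2.1, -5.4, -2.8]
opening: 0.0136
gripper_force: 24.9
```

```bash
python3 -c "
from h import *
feel()"
```

```text
Mz mean -0.01599175467943213
t 7.78 ang -0.3204 pos [ 0.5291 -0.0261  0.2588] F [ 1.9 -5.9 -3.2] M [-1.127 -0.357 -0.021] open 0.014 q6 1.746 tq6 -0.02718437521252781
```

Emit:
apply_moves(
  series=[
    [[0,0,0],[0,0,0.03]],
    [[0,0,0],[0,0,0]],
    [[0,0,0],[0,0,0]],
  ],
)

```text
t: 8.03
tool_pos: [0.5291, -0.0261, 0.2588]
orientation: [3.092, -0.547, 0.002]
force: [2.0, -5.8, -2.5]
opening: 0.0138
gripper_force: 24.9
```

```bash
python3 -c "
from h import *
feel()"
```

```text
Mz mean -0.0410996320998674
t 8.23 ang -0.3503 pos [ 0.5291 -0.0261  0.2588] F [ 1.8 -6.  -3. ] M [-1.229 -0.379 -0.122] open 0.0136 q6 1.776 tq6 -0.02699330449104309
```

Emit:
apply_moves(
  series=[
    [[0,0,0],[0,0,0.03]],
    [[0,0,0],[0,0,0]],
    [[0,0,0],[0,0,0]],
  ],
)

```text
t: 8.48
tool_pos: [0.5291, -0.0261, 0.2588]
orientation: [3.083, -0.594, 0.002]
force: [1.6, -5.3, -2.3]
opening: 0.0138
gripper_force: 24.9
```

```bash
python3 -c "
from h import *
feel()"
```

```text
Mz mean -0.024465635730066618
t 8.68 ang -0.3803 pos [ 0.5291 -0.0261  0.2588] F [ 1.1 -4.9 -3.2] M [-1.206 -0.374 -0.05 ] open 0.0139 q6 1.806 tq6 -0.02710977103561163
```

Emit:
apply_moves(
  series=[
    [[0,0,0],[0,0,0.03]],
    [[0,0,0],[0,0,0]],
    [[0,0,0],[0,0,0]],
  ],
)

```text
t: 8.93
tool_pos: [0.5291, -0.0262, 0.2588]
orientation: [3.074, -0.64, 0.002]
force: [1.4, -6.7, -2.8]
opening: 0.0138
gripper_force: 24.9
```

```bash
python3 -c "
from h import *
feel()"
```

```text
Mz mean -0.04191376183062231
t 9.13 ang -0.4103 pos [ 0.5291 -0.0262  0.2587] F [ 0.5 -6.5 -3.8] M [-1.26  -0.339 -0.099] open 0.0136 q6 1.836 tq6 -0.027156246942467988
```

Emit:
apply_moves(
  series=[
    [[0,0,0],[0,0,0.03]],
    [[0,0,0],[0,0,0]],
    [[0,0,0],[0,0,0]],
  ],
)

```text
t: 9.38
tool_pos: [0.529, -0.0262, 0.2587]
orientation: [3.064, -0.686, 0.001]
force: [1.6, -6.2, -1.5]
opening: 0.0142
gripper_force: 24.9
```

```bash
python3 -c "
from h import *
feel()"
```

```text
Mz mean -0.045737917420388956
t 9.58 ang -0.4404 pos [ 0.529  -0.0262  0.2587] F [ 2.  -6.3 -2. ] M [-1.254 -0.321 -0.084] open 0.0141 q6 1.866 tq6 -0.026964903809130192
```

Emit:
apply_moves(
  series=[
    [[0,0,0],[0,0,0.03]],
    [[0,0,0],[0,0,0]],
    [[0,0,0],[0,0,0]],
  ],
)

```text
t: 9.83
tool_pos: [0.5291, -0.0262, 0.2588]
orientation: [3.054, -0.732, 0.002]
force: [2.3, -6.2, -1.8]
opening: 0.0138
gripper_force: 24.9
```

```bash
python3 -c "
from h import *
feel()"
```

```text
Mz mean -0.027959449401418517
t 10.03 ang -0.4703 pos [ 0.529  -0.0262  0.2587] F [ 1.  -5.7 -1.9] M [-1.317 -0.319 -0.021] open 0.0137 q6 1.896 tq6 -0.027122920146211982
```

Emit:
apply_moves(
  series=[
    [[0,0,0],[0,0,0.03]],
    [[0,0,0],[0,0,0]],
    [[0,0,0],[0,0,0]],
  ],
)

```text
t: 10.28
tool_pos: [0.529, -0.0262, 0.2588]
orientation: [3.042, -0.778, 0.002]
force: [1.4, -6.3, -2.9]
opening: 0.0137
gripper_force: 24.9
```

```bash
python3 -c "
from h import *
feel()"
```

```text
Mz mean -0.027996710679116354
t 10.48 ang -0.5003 pos [ 0.529  -0.0262  0.2588] F [ 1.4 -6.9 -2.9] M [-1.319 -0.322 -0.02 ] open 0.0136 q6 1.926 tq6 -0.027286283439025283
```

Emit:
apply_moves(
  series=[
    [[0,0,0],[0,0,0.03]],
    [[0,0,0],[0,0,0]],
    [[0,0,0],[0,0,0]],
  ],
)

```text
t: 10.73
tool_pos: [0.529, -0.0262, 0.2588]
orientation: [3.03, -0.823, 0.002]
force: [1.8, -6.8, -1.6]
opening: 0.0138
gripper_force: 24.9
```

```bash
python3 -c "
from h import *
feel()"
```

```text
Mz mean -0.012538171276075271
t 10.93 ang -0.5303 pos [ 0.529  -0.0262  0.2587] F [ 2.  -6.  -2.6] M [-1.341 -0.302  0.004] open 0.014 q6 1.956 tq6 -0.027214139699935913
```

Emit:
apply_moves(
  series=[
    [[0,0,0],[0,0,0.03]],
    [[0,0,0],[0,0,0]],
    [[0,0,0],[0,0,0]],
  ],
)

```text
t: 11.18
tool_pos: [0.529, -0.0262, 0.2588]
orientation: [3.017, -0.868, 0.002]
force: [1.6, -7.2, -2.5]
opening: 0.014
gripper_force: 24.9
```

```bash
python3 -c "
from h import *
feel()
p,d=robot.read_camera('wrist');cv2.imwrite('pics/w2.png',cv2.convertScaleAbs(p,alpha=1.4,beta=10))"
```

```text
Mz mean 0.02077605646313726
t 11.38 ang -0.5603 pos [ 0.529  -0.0262  0.2588] F [ 2.  -6.1 -1.7] M [-1.283 -0.245  0.031] open 0.014 q6 1.986 tq6 0.00699786061886698
```

View pics/w2.png

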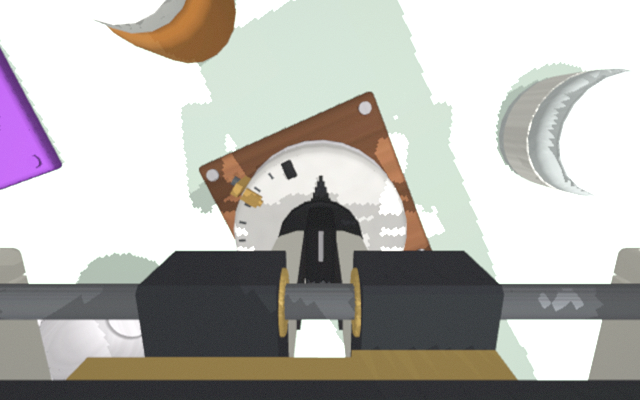

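The pointer at (320,178) still points along the tool's axis, so the knob is following the gripper, past the top mark at (290,170). The torque has just started to rise, so I'll take smaller steps.

Emit:
apply_moves(
  series=[
    [[0,0,0],[0,0,0.02]],
    [[0,0,0],[0,0,0]],
    [[0,0,0],[0,0,0]],
  ],
)

```text
t: 11.68
tool_pos: [0.529, -0.0262, 0.2588]
orientation: [3.009, -0.898, 0.002]
force: [1.3, -6.5, -1.7]
opening: 0.0139
gripper_force: 25.0
```

```bash
python3 -c "
from h import *
feel()"
```

```text
Mz mean 0.09512761934560424
t 11.88 ang -0.5802 pos [ 0.529  -0.0262  0.2587] F [ 0.8 -6.4 -2.5] M [-1.352 -0.35   0.103] open 0.0139 q6 2.006 tq6 0.1212077122181654
```

Emit:
apply_moves(
  series=[
    [[0,0,0],[0,0,0.02]],
    [[0,0,0],[0,0,0]],
    [[0,0,0],[0,0,0]],
  ],
)

```text
t: 12.13
tool_pos: [0.529, -0.0262, 0.2587]
orientation: [2.999, -0.928, 0.002]
force: [1.1, -5.9, -2.5]
opening: 0.0139
gripper_force: 25.0
```

```bash
python3 -c "
from h import *
feel()"
```

```text
Mz mean 0.1327860936296553
t 12.33 ang -0.6001 pos [ 0.529  -0.0262  0.2587] F [ 1.3 -6.8 -2.6] M [-1.286 -0.241  0.144] open 0.0137 q6 2.026 tq6 0.14013011008501053
```

Torque now rises at 1 N m/rad, so the stop was met at about -0.56 and the squeeze is about 0.04. I'll lean a further 0.06, which puts it near 0.10.

Emit:
apply_moves(
  series=[
    [[0,0,0],[0,0,0.03]],
    [[0,0,0],[0,0,0.03]],
    [[0,0,0],[0,0,0]],
    [[0,0,0],[0,0,0]],
    [[0,0,0],[0,0,0]],
    [[0,0,0],[0,0,0]],
  ],
)

```text
t: 12.83
tool_pos: [0.529, -0.0262, 0.2588]
orientation: [2.97, -1.017, 0.002]
force: [1.6, -7.0, -2.4]
opening: 0.0138
gripper_force: 25.0
```

```bash
python3 -c "
from h import *
feel()"
```

```text
Mz mean 0.2149068537009864
t 13.03 ang -0.6601 pos [ 0.529  -0.0262  0.2587] F [ 1.2 -6.9 -2.1] M [-1.363 -0.203  0.197] open 0.0139 q6 2.086 tq6 0.19632121548056602
```

The spring torque is steady at about 0.11 rad of squeeze. Now I turn back to the tab, 1.12 rad counter-clockwise.

Emit:
apply_moves(
  series=[
    [[0,0,0],[0,0,-0.05]],
    [[0,0,0],[0,0,-0.1]],
    [[0,0,0],[0,0,-0.1]],
    [[0,0,0],[0,0,-0.1]],
    [[0,0,0],[0,0,-0.1]],
    [[0,0,0],[0,0,-0.1]],
    [[0,0,0],[0,0,-0.1]],
    [[0,0,0],[0,0,-0.1]],
    [[0,0,0],[0,0,-0.1]],
    [[0,0,0],[0,0,-0.1]],
    [[0,0,0],[0,0,-0.1]],
    [[0,0,0],[0,0,-0.07]],
  ],
)

```text
t: 14.03
tool_pos: [0.5291, -0.0256, 0.2587]
orientation: [3.056, 0.724, 0.001]
force: [1.9, -1.7, -2.2]
opening: 0.0138
gripper_force: 24.9
```

Emit:
apply_moves(
  series=[
    [[0,0,0],[0,0,0]],
    [[0,0,0],[0,0,0]],
    [[0,0,0],[0,0,0]],
    [[0,0,0],[0,0,0]],
  ],
)

```text
t: 14.37
tool_pos: [0.529, -0.0256, 0.2588]
orientation: [3.06, 0.711, 0.001]
force: [3.1, -4.6, -3.3]
opening: 0.0138
gripper_force: 24.9
```

```bash
python3 -c "
from h import *
feel()
p,d=robot.read_camera('wrist');np.save('E2.npy',robot.calibration('wrist')['extrinsics']);cv2.imwrite('pics/w3.png',cv2.resize(cv2.convertScaleAbs(p[120:250,240:400],alpha=1.4,beta=10),None,fx=4.5,fy=4.5,interpolation=cv2.INTER_CUBIC))"
```

```text
Mz mean 0.03931523912407323
t 14.57 ang 0.457 pos [ 0.529  -0.0255  0.2588] F [ 2.8 -5.1 -3.7] M [-0.81  -0.713  0.017] open 0.0137 q6 0.969 tq6 0.03775887773372233
```

View pics/w3.png

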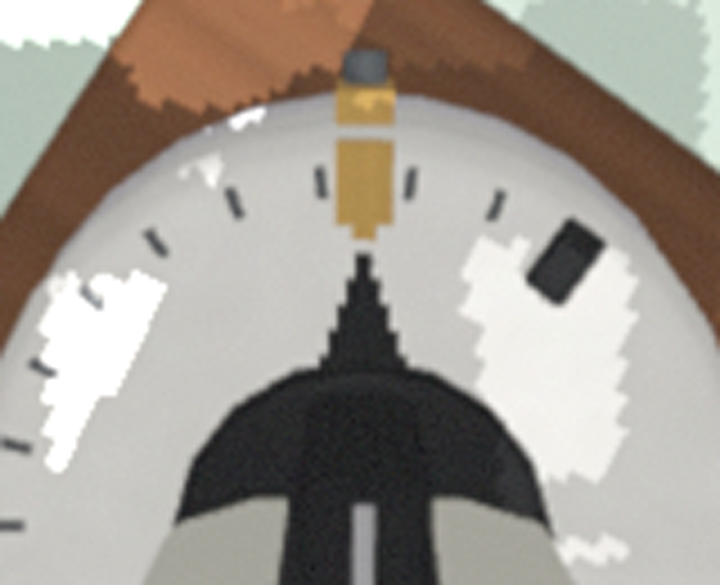

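The pointer tip (363,255) meets the tab tip (365,238), so it is aligned. I'll let go and lift.

Emit:
apply_moves(
  series=[
    [[0,0,0],[0,0,0]],
    [[0,0,0],[0,0,0]],
    [[0,0,0],[0,0,0]],
    [[0,0,0],[0,0,0]],
    [[0,0,0],[0,0,0]],
    [[0,0,0],[0,0,0]],
    [[0,0,0],[0,0,0]],
    [[0,0,0],[0,0,0]],
  ],
  claw=0.6,
)

```text
t: 15.28
tool_pos: [0.5289, -0.0254, 0.2588]
orientation: [-3.06, -0.713, 0.0]
force: [0.2, 0.6, 0.1]
opening: 0.0554
gripper_force: 0.0
```

Emit:
apply_moves(
  series=[
    [[0,0,-10],[0,0,0]],
    [[0,0,-20],[0,0,0]],
    [[0,0,-25],[0,0,0]],
    [[0,0,-25],[0,0,0]],
    [[0,0,-20],[0,0,0]],
    [[0,0,0],[0,0,0]],
    [[0,0,0],[0,0,0]],
    [[0,0,0],[0,0,0]],
  ],
)

```text
t: 15.95
tool_pos: [0.5287, -0.0254, 0.3585]
orientation: [-3.06, -0.713, 0.0]
force: [-0.4, -0.3, -0.7]
opening: 0.0557
gripper_force: 0.0
```

```bash
python3 -c "
from h import *
st()
p,d=robot.read_camera('wrist');cv2.imwrite('pics/w4.png',cv2.convertScaleAbs(p,alpha=1.4,beta=10))"
```

```text
t 15.95 ang 0.4578 pos [ 0.5287 -0.0254  0.3585] F [-0.4 -0.3 -0.7] M [-0.034 -0.042 -0.016] open 0.0557 q6 0.968 tq6 0.0009454420069232583
```

View pics/w4.png

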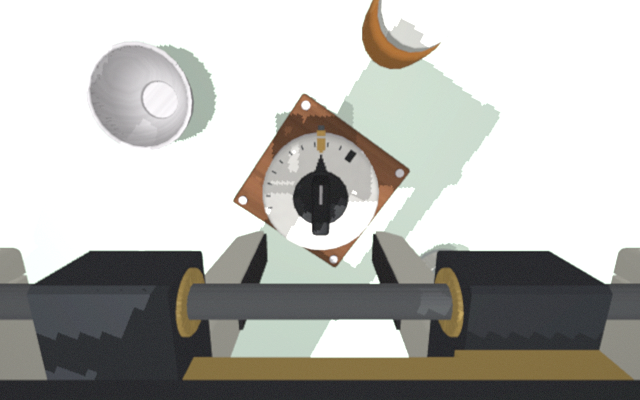

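The pointer tip (320,155) stays on the tab tip (321,152) and the gripper is clear, so I'll hand in.

```bash
python3 -c "
from h import *
print(robot.close_job())"
```

```text
the job is handed in; nothing more can be done
None
```

The job is handed in: I wound the knob past the top mark, leaned it on the springy stop (about 0.1 rad of give, estimated from torque), turned it back onto the brass tab and let go; the last picture shows pointer and tab aligned, but no verdict was returned.

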